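# Unlock the spice carousel and bring the salt to the front

### The job

The spice carousel is locked by the sliding bolt on its right-hand side: slide that bolt away from the turntable, fully home into its keeper, and leave it there. Then take the carousel's wooden centre grip and turn the turntable, every jar staying upright in its ring, until the salt shaker (the short one with the domed top) stands at the front, in line with the arrow on the base. Finish with the gripper still holding the centre grip and the turntable still; do not let go, and do not disturb the jar, tin and box standing around.

Things in the scene. Friction and masses are not known exactly. Their poses are not given: they have to be found in the camera images.
- carousel: Fixed base: round wooden board, radius 130 mm, 12 mm thick. Origin: centre of its underside, on the turntable's vertical axis. Its -x is the carousel's front, where a tongue (to 170 mm from the axis) carries a steel arrow 150 mm out, pointing to the axis; its -y is the right-hand side, where a bracket (64 mm wide, to 275 mm from the axis) carries the bolt; z up.
- bolt (a joint): The bolt's slide, m: 0 = deep in the turntable's lug, 0.036 = fully home in the keeper (end stop); starts at 0 to 0.008. It moves along the base's -y, away from the turntable, with about 2 N of friction and stays where it is left. Its nose stands between two prongs on the turntable's rim and blocks turning until it is drawn past about 0.02.
- bolt_knob (a point): Centre of the bolt's upright cylindrical knob, 18 mm in diameter, 34 mm tall, 73 mm above the worktop (top at 90 mm), on a thinner stem; it moves with the bolt, from 185 mm from the turntable's axis (joint 0) to 221 mm (0.036). Guide and keeper on either side of it are 45 mm tall; fingers on the knob pass over them.
- keeper (a point): Centre of the keeper, the steel loop at the outer end of the bracket (16 mm long along the bolt), 250 mm from the axis, 30 mm above the worktop.
- turntable: The turntable with its centre grip; origin on the axis, 20 mm above the worktop; at the start, locked, its axes are parallel to the base's. A disc of radius 115 mm, top 30 mm above the worktop; once unlocked it turns freely either way, over 360 degrees, with light friction (0.06 N m) that keeps it where it is left. Five jars stand loose on it, 80 mm from the axis, 72 degrees apart, each in a wire ring 22 mm above the disc; their tops are up to 136 mm above the worktop.
- grip_mid (a point): Centre of the wooden centre grip: a horizontal bar 60 mm long (its own x), 22 mm thick (its own y), 44 mm tall, from 148 to 192 mm above the worktop, clear above the jars, on a post of radius 11 mm. The point lies on the turntable's axis 172 mm above the worktop and turns with it. Pinch the bar across its thickness from above.
- salt_shaker_mid (a point): Half-way up the salt shaker, 44 mm in diameter and 90 mm tall, glass with a domed metallic top: the shortest of the five on the turntable and the only one without a wide flat screw cap. Starts in any ring but the front one. z axis up.
- spice_0_mid (a point): Half-way up a spice jar on the turntable, 45 mm in diameter, 106 mm tall, with a wide flat screw cap. z axis up.
- spice_1_mid (a point): Half-way up a spice jar on the turntable, 45 mm in diameter, 106 mm tall, with a wide flat screw cap. z axis up.
- spice_2_mid (a point): Half-way up a spice jar on the turntable, 45 mm in diameter, 106 mm tall, with a wide flat screw cap. z axis up.
- spice_3_mid (a point): Half-way up a spice jar on the turntable, 45 mm in diameter, 106 mm tall, with a wide flat screw cap. z axis up.
- jam_jar_mid (a point): Half-way up a squat jam jar, 68 mm wide, 84 mm tall, on the worktop left of the carousel; leave it alone.
- tin_tomato_mid (a point): Half-way up a food tin, 75 mm in diameter, 110 mm tall, on the worktop right of the carousel; leave it alone.
- tea_box_mid (a point): Centre of a cardboard tea box, 69 x 121 x 73 mm, on the worktop behind and left of the carousel; leave it alone.
Not all that is in view belongs to the job. What is shaped like the part that bears salt_shaker_mid but orange is not meant.

How it is judged:
On the way:
1. the bolt is fully home in its keeper (within 5 mm) (value of joint bolt above 0.031 m), for 0.2 s.
At the end, for the whole second after the job is handed in: The bolt is home in its keeper (within 5 mm); the salt shaker stands at the front, within 12 mm of the line from the axis to the arrow; all five jars stand upright in their rings; the gripper still holds the centre grip (more than 2 N of contact) and the turntable is still (under 0.05 rad/s) (value of joint bolt above 0.031 m and y of salt_shaker_mid in the frame of carousel between -0.012 and 0.012 m and x of salt_shaker_mid in the frame of carousel below -0.06 m and angle between each of salt_shaker_mid, spice_0_mid, spice_1_mid, spice_2_mid, spice_3_mid's own z axis and vertical below 0.2 rad and horizontal distance between salt_shaker_mid and carousel between 0.065 and 0.095 m and z of each of salt_shaker_mid, spice_0_mid, spice_1_mid, spice_2_mid, spice_3_mid in the frame of carousel below 0.095 m and horizontal distance between spice_0_mid and carousel between 0.065 and 0.095 m and horizontal distance between spice_1_mid and carousel between 0.065 and 0.095 m and horizontal distance between spice_2_mid and carousel between 0.065 and 0.095 m and horizontal distance between spice_3_mid and carousel between 0.065 and 0.095 m and contact force between the fingers and turntable above 2 N and angular speed of turntable below 0.05 rad/s); the arm keeps its last pose, push and grip.
It fails at once if the jam jar was moved more than 30 mm or knocked over (distance of jam_jar_mid from where it was at the start of the episode above 0.03 m or angle between jam_jar_mid's own z axis and vertical above 0.4 rad).
It fails at once if the tin was moved more than 30 mm or knocked over (distance of tin_tomato_mid from where it was at the start of the episode above 0.03 m or angle between tin_tomato_mid's own z axis and vertical above 0.4 rad).
It fails at once if the tea box was moved more than 30 mm or knocked over (distance of tea_box_mid from where it was at the start of the episode above 0.03 m or angle between tea_box_mid's own z axis and vertical above 0.4 rad).
It fails at once if a jar on the turntable was tipped over or taken out of its ring (angle between any of salt_shaker_mid, spice_0_mid, spice_1_mid, spice_2_mid, spice_3_mid's own z axis and vertical above 0.5 rad or horizontal distance between any of salt_shaker_mid, spice_0_mid, spice_1_mid, spice_2_mid, spice_3_mid and carousel above 0.11 m or z of any of salt_shaker_mid, spice_0_mid, spice_1_mid, spice_2_mid, spice_3_mid in the frame of carousel above 0.12 m).
It also fails if it takes over 58 s, if anything falls off the work surface, if the arm or the gripper's body presses on something with over 40 N, if the wrist force passes 120 N, or if a joint passes its speed limit or range.

### The arm

A 6-joint arm with a two-finger parallel gripper is mounted at the origin on a cart in front of the work surface, level with it; the furniture and walls round the work are solid. World frame = base frame: x ahead of the robot, y to its left, z up, the work surface at z = 0. Lengths are in m, angles in rad, forces in N, time in s.
With the tool pointing down it reaches from about 0.275 to 0.825 m from the base axis. Payload 4.9 kg.
Tool frame: the origin (TCP) lies midway between the tips of the shut fingers; the grasp point (between the pads) lies 19 mm behind it (bot.grip_depth is the distance from the TCP to the grasp point, in m); z points along the fingers, y is the line along which they close (so a half turn about z gives the same grasp; the last joint's range is limited). The gripper opens to 85 mm and grips with 20 to 120 N. Pads are 22 mm wide; open, the fingers measure 114 mm over their backs; the gripper's body (76 mm by 85 mm) begins 54 mm behind the grasp point. The pads swing forward as they close: fully open they stand 13 mm farther back than shut.
Start: joints at [1.016, 0.326, -0.193, 1.052, 0, 1.437], TCP at [0.225, 0.502, 0.21] pointing down, gripper open.
Joint ranges: [-2.65, 2.65], [-0.97, 1.79], [-1.3, 1.35], [-1.93, 2.1], [-1.47, 1.37], [-3.14, 3.14]. Speed limits (rad/s): [2.57, 2.57, 3.14, 3.14, 3.14, 3.14].

### API

Orientations are given as a unit quaternion [w, x, y, z].
In Python, from cell import bot gives the robot as it stands. Calls block until the motion is done:
- bot.move_pose(position, orientation): joint-space move of the TCP to a pose.
- bot.move_linear(position, speed=0.15, rotation=None, until_force=None): straight line of the TCP; rotation=None keeps the orientation; speed is the mean speed in m/s. With until_force (N) it stops when the force on the tool has changed by that much, and returns True; else False.
- bot.goto_joints(angles): joint-space move.
- bot.set_gripper(opening, grasp_force=None): opening from 0.0 (shut) to 1.0 (fully open); grasp_force is the grip in N (None keeps the last); returns when the fingers have stopped.
- bot.wait(seconds).
- bot.solve_ik(position, orientation): joint angles nearest the present ones, or None.
- bot.camera(name): name is "side" or "top"; returns the picture (384x512x3 uint8, red, green, blue); there is no depth.
- bot.calibration(name): a dict with "mtx" (3x3 intrinsics, pixels), "extrinsics" (4x4, takes a point from world to camera coordinates). Camera axes: x right, y down, z forward; pixel columns grow to the right and rows downward; lengths in m; the calibration is good to about 2 mm. A picture is of the moment at which its call begins. calibration takes no time and is no camera call.
A pose or a line that the arm cannot do raises bot.PlanningError and nothing moves.
- bot.close_job(): hands the job in; it is judged then, once.
Trained networks look in the newest picture that a camera, given by its name, has taken for a name from the list of things; names that differ only in an ending like _2 or _b are one class to them, and where a whole thing is asked for, a point or a joint stands for the part that bears it (a point fixed in the world has none). Each returns a list of dicts, best first, with "confidence" (0 to 1); they miss things now and then, are a little off and sometimes report something else, mostly with a low value. They report only what shows in the picture. A call takes as long as a camera call. They do not tell look-alikes from the thing itself.
- bot.search_frame(camera, thing): "bbox" ([left, top, width, height] in pixels, round what is visible of it).
Readings, each from a call of its own:
- bot.read_clock(): time.
- bot.read_joint_positions(): joint angles.
- bot.read_joint_vel(): joint speeds.
- bot.read_joint_efforts(): joint torques, N m.
- bot.read_position(): TCP position.
- bot.read_tool_rot(): TCP orientation.
- bot.read_ft_force(): force on the tool from outside, world axes, zero at the start.
- bot.read_moment(): the same for the moment, N m.
- bot.read_gripper_width(): opening from 0.0 (shut) to 1.0 (fully open).
- bot.read_finger_force(): force on a finger pad.
Only numpy, scipy, OpenCV 4.12 (cv2) and the standard library are available. Lean on these libraries where they do the work, as an engineer would, in place of code of your own. Each camera call takes 0.05 s, during which the arm holds its last target. There are 200 camera calls.

## Working session

There is one attempt and no reset: what is moved stays moved. The work goes in short steps, each a Python script; the robot and the scene stay as the last script left them, time stands still between calls to the robot, and variables do not carry over. Pictures are saved under pics/ and viewed, at most 10 in all, crops included, and the job is handed in when it is done.

```bash
mkdir -p pics; ls; python3 - <<'E'
from cell import bot
import cv2,numpy as np
for c in("top","side"):
    im=bot.camera(c); cv2.imwrite(f"pics/{c}0.png",cv2.resize(im[:,:,::-1],(800,600)))
    k=bot.calibration(c); print(c,k["mtx"].round(1).tolist(),k["extrinsics"].round(3).tolist())
    for t in("carousel","turntable","bolt_knob","keeper","grip_mid","salt_shaker_mid","tin_tomato_mid"):
        print(t,[(d["bbox"],round(d["confidence"],2)) for d in bot.search_frame(c,t)[:3]])
print(bot.read_clock())
E
```

```text
pics
top [[406.6, 0.0, 256.2], [0.0, 406.6, 191.3], [0.0, 0.0, 1.0]] [[-0.003, -1.0, -0.01, -0.05], [-0.998, 0.004, -0.062, 0.469], [0.062, 0.01, -0.998, 1.452], [0.0, 0.0, 0.0, 1.0]]
carousel [([222.8, 146.5, 112.0, 85.2], 0.95)]
turntable [([227.6, 151.7, 68.1, 65.2], 0.58)]
bolt_knob [([293.6, 177.6, 28.8, 4.9], 0.59)]
keeper [([224.2, 148.1, 109.9, 83.0], 0.74)]
grip_mid [([226.7, 153.5, 70.2, 63.7], 0.87)]
salt_shaker_mid [([232.2, 181.4, 11.8, 13.6], 0.69), ([181.6, 226.2, 11.3, 13.5], 0.65)]
tin_tomato_mid [([372.1, 154.1, 25.8, 23.4], 0.96), ([226.2, 150.3, 68.2, 65.5], 0.37)]
side [[475.8, 0.0, 259.4], [0.0, 475.8, 191.2], [0.0, 0.0, 1.0]] [[-0.839, -0.544, -0.02, 0.355], [-0.234, 0.394, -0.889, 0.227], [0.491, -0.741, -0.458, 1.298], [0.0, 0.0, 0.0, 1.0]]
carousel [([221.0, 162.1, 73.0, 74.0], 0.69)]
turntable [([231.7, 163.5, 54.2, 67.4], 0.87)]
bolt_knob [([273.9, 172.2, 7.4, 16.6], 0.47)]
keeper [([214.1, 164.5, 85.6, 70.8], 0.96)]
grip_mid [([229.9, 161.1, 54.0, 70.1], 0.93), ([276.3, 174.4, 4.3, 8.9], 0.68)]
salt_shaker_mid [([242.3, 244.4, 16.9, 32.1], 0.9), ([236.8, 194.7, 11.9, 28.1], 0.89), ([215.8, 161.3, 82.0, 77.7], 0.73)]
tin_tomato_mid [([294.1, 135.9, 19.0, 33.7], 0.83)]
0.8
```

```bash
python3 - <<'E'
import cv2
t=cv2.imread("pics/top0.png"); s=cv2.imread("pics/side0.png")
f=800/512
def crop(im,x,y,w,h,k):
    c=im[int(y*f):int((y+h)*f),int(x*f):int((x+w)*f)]; return cv2.resize(c,(int(w*k),int(h*k)),interpolation=cv2.INTER_CUBIC)
cv2.imwrite("pics/topc.png",crop(t,170,135,175,120,4.5)); cv2.imwrite("pics/sidec.png",crop(s,200,120,120,165,3.6))
E
```

```text
(no output)
```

View pics/topc.png

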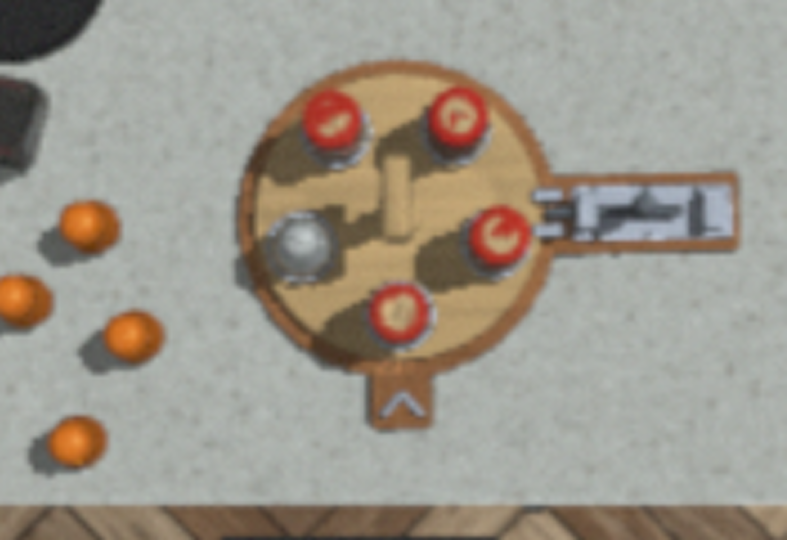

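View pics/sidec.png

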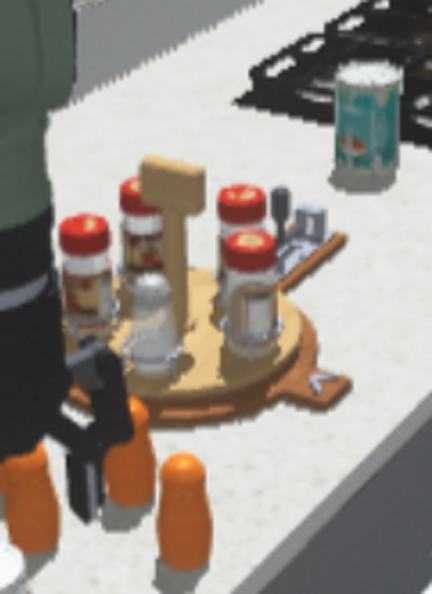

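View pics/top0.png

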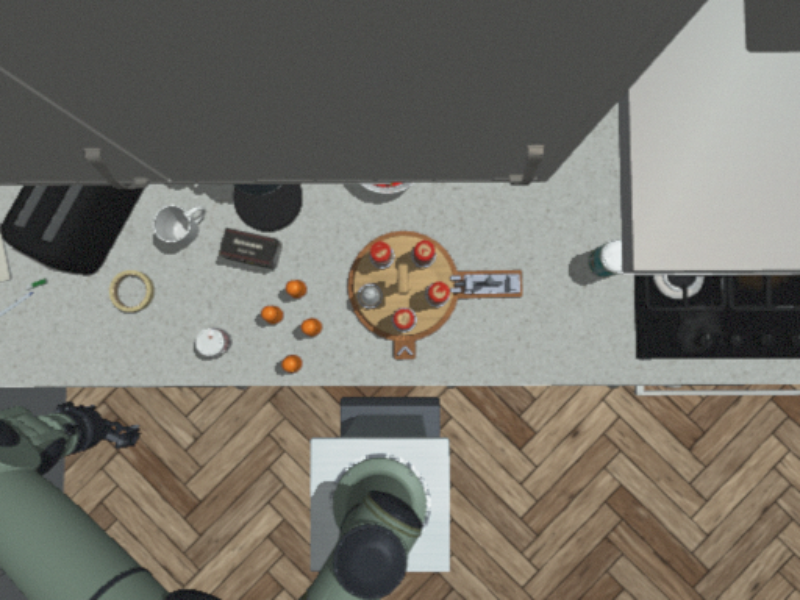

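View pics/side0.png

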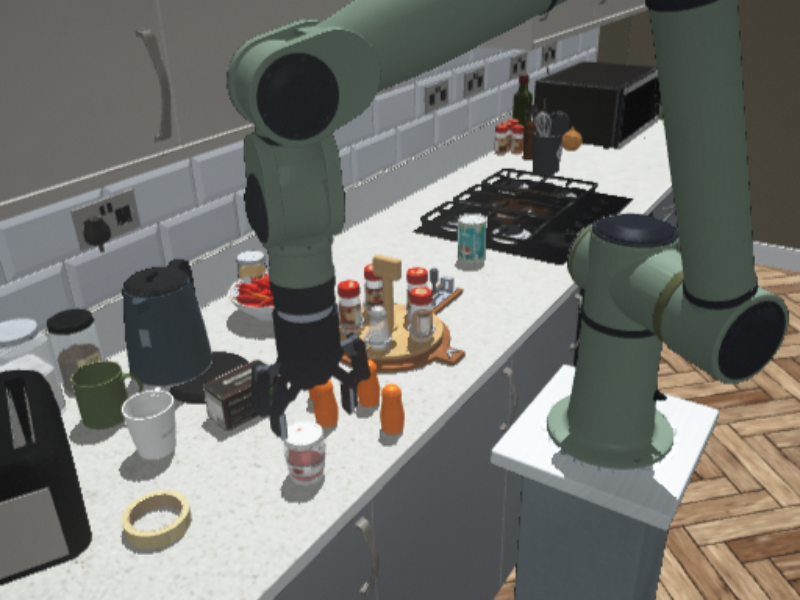

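The shaker meant is the clear one with the domed silver top in a carousel ring: top image (237,190), side image about (242,208). The four orange look-alikes on the worktop, top image about (190,185), (175,202), (200,210) and (187,233), are not it. The crop confirms this: the shaker sits one ring (about 72°) left of the front, and the arrow points at a red-capped jar. The knob is near top (313,181) and side (278,177).

```bash
cat > h.py <<'E'
from cell import bot
import numpy as np
from scipy.spatial.transform import Rotation as R
def ray(c,px):
    k=bot.calibration(c); E=np.array(k["extrinsics"]); r=E[:3,:3]
    return -r.T@E[:3,3], r.T@np.linalg.solve(np.array(k["mtx"]),[px[0],px[1],1])
def at_z(c,px,z):
    o,d=ray(c,px); return o+d*(z-o[2])/d[2]
def tri(p1,p2):
    (o1,d1),(o2,d2)=ray("top",p1),ray("side",p2)
    s=np.linalg.lstsq(np.c_[d1,-d2],o2-o1,rcond=None)[0]
    a,b=o1+d1*s[0],o2+d2*s[1]; return (a+b)/2,np.linalg.norm(a-b)
def quat(yaw):  # tool down, tool y (closing line) at yaw+90deg
    q=(R.from_euler('z',yaw)*R.from_euler('x',np.pi)).as_quat(); return [q[3],*q[:3]]
E
python3 - <<'E'
from h import *
T=lambda u,v:(u/4.5+170,v/4.5+135)
P=lambda n,u,v,z:(print(n,at_z("top",T(u,v),z).round(4)),at_z("top",T(u,v),z))[1]
c=P("centre disc",397,217,.012); g=P("grip top ctr",397,198,.192)
a=P("arrow",403,402,.014);e=P("brk end",738,212,.012);s=P("salt",301,246,.11)
k=P("knob",645,208,.085)
print("tri grip",tri(T(397,198),(200+172/3.6,120+182/3.6)),"knob",tri(T(645,208),(278,177)))
v=c-a;print("yaw arrow",np.degrees(np.arctan2(v[1],v[0])),"yaw brk",np.degrees(np.arctan2(*(e-c)[1::-1]))+90, np.linalg.norm(v),np.linalg.norm(e-c))
w=s-c;print("salt ang",np.degrees(np.arctan2(w[1],w[0])),np.linalg.norm(w[:2]),"knob r",np.linalg.norm((k-c)[:2]))
for y in (0,72,-180,-108,180,90,-90):
    q=bot.solve_ik([g[0],g[1],.26],quat(np.radians(y)));print(y,None if q is None else np.round(q,2))
E
```

```text
centre disc [ 0.4986 -0.0596  0.012 ]
grip top ctr [ 0.4973 -0.0605  0.192 ]
arrow [ 0.3505 -0.0638  0.014 ]
brk end [ 0.5015 -0.3331  0.012 ]
salt [0.4691 0.0119 0.11  ]
knob [ 0.4987 -0.2491  0.085 ]
tri grip (array([ 0.5003589 , -0.05972878,  0.17140439]), np.float64(0.002637584939884878)) knob (array([ 0.50193412, -0.24989628,  0.07006123]), np.float64(0.004474153675955684))
yaw arrow 1.6373296787857237 yaw brk 0.5950698783670703 0.14822191046949104 0.27350520599542627
salt ang 112.4180040097718 0.07736932990247042 knob r 0.18950783662788423
0 [-0.27  0.21 -0.23  1.14  0.    2.87]
72 [-0.27  0.21 -0.23  1.14  0.    1.62]
-180 [-0.27  0.21 -0.23  1.14  0.   -0.27]
-108 [-0.27  0.21 -0.23  1.14  0.   -1.53]
180 [-0.27  0.21 -0.23  1.14  0.   -0.27]
90 [-0.27  0.21 -0.23  1.14  0.    1.3 ]
-90 [-0.27  0.21 -0.23  1.14  0.   -1.84]
```

The centre, yaw (about 1°), radii and heights all match the given sizes. Next I draw the bolt.

```bash
python3 - <<'E'
from h import *
import cv2
y=np.radians(1); Q=quat(y)
bot.move_linear([.225,.502,.30])
bot.move_pose([.501,-.2495,.25],Q)
bot.set_gripper(0.6)
bot.move_linear([.501,-.2495,.056],speed=.12,until_force=10) and print("contact!")
im=bot.camera("side"); cv2.imwrite("pics/side1.png",cv2.resize(im[100:230,180:340,::-1],(640,520),interpolation=cv2.INTER_CUBIC))
bot.set_gripper(0.0,grasp_force=40)
print(bot.read_position().round(4) if hasattr(bot.read_position(),'round') else bot.read_position(),bot.read_gripper_width(),bot.read_finger_force(),bot.read_ft_force(),bot.read_clock())
E
```

```text
[ 0.5012 -0.2493  0.0564] 0.1809374504165711 38.961464166641235 [-0.79640535  1.12308432  4.3939692 ] 7.0417
```

View pics/side1.png

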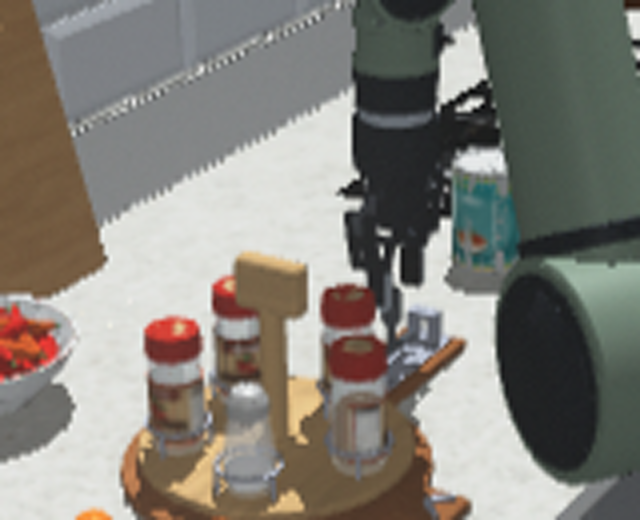

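The picture shows the fingers straddling the knob at crop pixel (385,265), clear of the jars. A width of about 15–18 mm and 39 N on the pad mean the knob is held. Now I slide it home.

```bash
python3 - <<'E'
from h import *
p=np.array(bot.read_position())
print(bot.move_linear([.5018,-.291,p[2]],speed=.04,until_force=25))
print(bot.read_position(),bot.read_ft_force(),bot.read_gripper_width())
bot.wait(.3); bot.set_gripper(.6); p=np.array(bot.read_position()); print(p,bot.read_ft_force())
bot.move_linear([p[0],p[1],.26],speed=.15)
bot.camera("top");print([(d["bbox"],d["confidence"]) for d in bot.search_frame("top","bolt_knob")])
Q=quat(np.radians(1))
bot.move_pose([.499,-.060,.28],Q)
import cv2
im=bot.camera("side"); cv2.imwrite("pics/side2.png",cv2.resize(im[100:230,180:340,::-1],(640,520),interpolation=cv2.INTER_CUBIC))
print(bot.read_clock())
E
```

```text
True
[ 0.50170982 -0.27739465  0.05626533] [-0.67379319  3.23454393  6.61154847] 0.18591435718582688
[ 0.50117422 -0.276718    0.05551162] [ 0.04167437 -0.45692413 -0.48131762]
[([303.4, 179.1, 22.2, 3.9], 0.39)]
11.1333
```

View pics/side2.png

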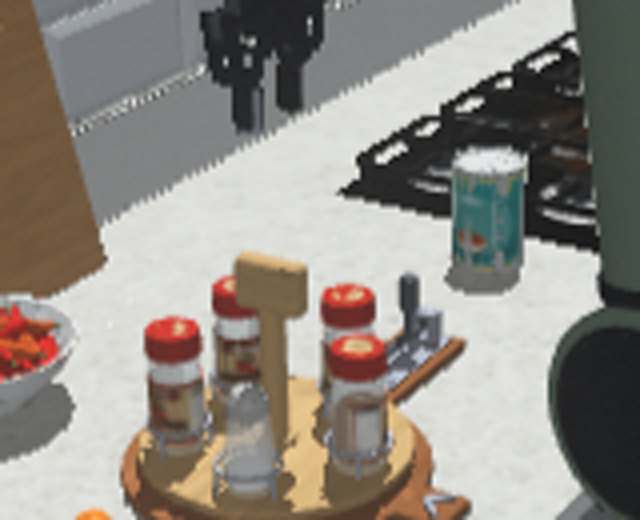

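```bash
python3 - <<'E'
from h import *
import cv2
# knob centre from side view, z known
for n,px in(("before",(278,177)),("after",(180+409/4,100+293/4))):
    print(n,at_z("side",px,.073).round(4))
im=bot.camera("top"); c=im[165:200,285:340,::-1]
print([ (d["bbox"],d["confidence"]) for d in bot.search_frame("side","bolt_knob")])
a=cv2.resize(c,None,fx=14,fy=14,interpolation=cv2.INTER_CUBIC)
k=bot.calibration("top");E=np.array(k["extrinsics"]);
for r in(.185,.216,.221):
    X=E@[.4985+r*.0175,-.060-r,.09,1]; u=np.array(k["mtx"])@X[:3]; u=u[:2]/u[2]; print(r,u)
    cv2.circle(a,tuple(int(t) for t in ((u-[285,165]+.5)*14)),5,(0,0,255),1)
cv2.imwrite("pics/t2.png",a)
E
```

```text
before [ 0.5007 -0.2435  0.073 ]
after [ 0.5036 -0.2782  0.073 ]
[([278.3, 168.4, 9.1, 19.5], 0.53), ([235.7, 193.7, 14.3, 31.4], 0.16)]
0.185 [312.31532478 180.22321605]
0.216 [321.39248167 180.0253716 ]
0.221 [322.85688487 179.99345367]
```

View pics/t2.png

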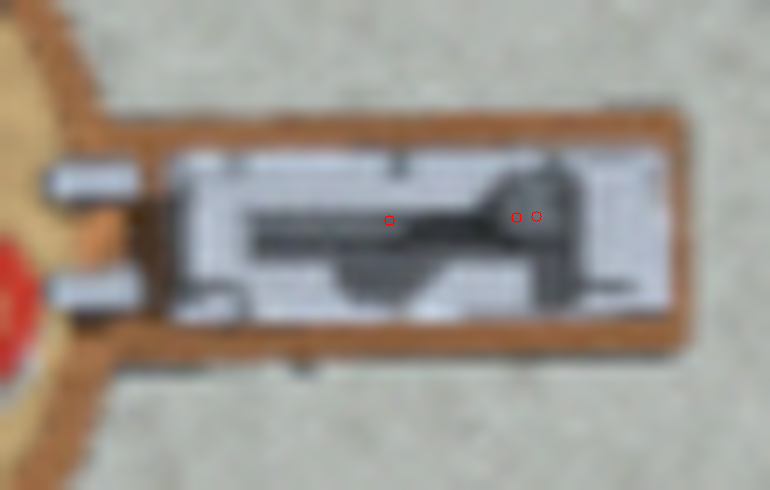

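The nose is clear of the prongs, and the knob at crop (530,200) fits the home mark to within about 2 mm. There is plenty of time, so I push once more to make sure it sits at the hard stop.

```bash
python3 - <<'E'
from h import *
Q=quat(np.radians(1))
bot.move_pose([.501,-.277,.25],Q)
bot.move_linear([.5012,-.277,.056],speed=.15,until_force=10) and print("contact!")
bot.set_gripper(0.0,grasp_force=50)
print(bot.read_position(),bot.read_gripper_width())
print(bot.move_linear([.5018,-.291,.056],speed=.02,until_force=40),bot.read_position(),bot.read_ft_force())
bot.set_gripper(.6); print(bot.read_position())
bot.move_linear([.501,-.277,.26],speed=.2)
bot.move_pose([.499,-.060,.28],Q)
print(bot.read_clock())
E
```

```text
[ 0.50156949 -0.27735995  0.05672415] 0.17937153415491652
False [ 0.50156231 -0.27804301  0.05608737] [-0.17885582 32.46762166 20.59386798]
[ 0.50181349 -0.29157311  0.05592104]
17.3083
```

The arm was pushing past a knob that did not move, with 32 N at y = −0.278, so the hard stop is confirmed. Next I grip the bar and turn it +72° in small steps.

```bash
python3 - <<'E'
from h import *
import cv2
bot.move_linear([.499,-.060,.156],speed=.12,until_force=10) and print("contact!")
bot.set_gripper(0.0,grasp_force=60)
print(bot.read_position(),bot.read_gripper_width(),bot.read_finger_force(),bot.read_ft_force())
q0=np.array(bot.read_joint_positions()); t=bot.read_clock()
for i in range(1,10):
    q=q0.copy(); q[5]-=np.radians(8*i); bot.goto_joints(list(q))
    if i in(1,5): print(i,bot.read_clock()-t,bot.read_moment(),bot.read_ft_force())
bot.wait(.5)
print(bot.read_position(),bot.read_joint_positions()-q0,bot.read_moment(),bot.read_ft_force(),bot.read_finger_force(),bot.read_clock())
for c,(x,y,w,h) in(("top",(215,140,125,100)),("side",(190,130,130,110))):
    im=bot.camera(c)[y:y+h,x:x+w,::-1]; cv2.imwrite(f"pics/{c}3.png",cv2.resize(im,None,fx=5,fy=5,interpolation=cv2.INTER_CUBIC))
    print([(d["bbox"],d["confidence"]) for d in bot.search_frame(c,"salt_shaker_mid")])
a,b=(cv2.imread(f"pics/{c}3.png") for c in("top","side"))
cv2.imwrite("pics/both3.png",np.hstack([cv2.resize(a,(400,320)),cv2.resize(b,(378,320))]))
E
```

```text
[ 0.49953784 -0.05659821  0.1571843 ] 0.24059523567504473 59.72971737384796 [-1.08863701  9.90202661  7.8540439 ]
1 0.2582999999999984 [-0.19360653  0.03021609  0.17384172] [ 0.44063963 -0.74350922 -1.85064054]
5 1.291599999999999 [-1.08879647 -0.21228225  0.03585544] [ 1.46673756 -5.90229313 -2.8646749 ]
[ 0.50072334 -0.0581266   0.15727981] [-7.75539257e-04  5.55038661e-04  1.05983288e-03 -2.00564194e-03
 -2.39507860e-03 -1.25010150e+00] [-1.41338935 -0.47224063 -0.02507291] [ 4.84621815 -6.703944   -5.66149115] 60.98742663860321 21.6917
[([181.1, 228.7, 15.7, 11.9], 0.63), ([194.4, 203.5, 9.9, 10.1], 0.45)]
[([226.9, 230.0, 14.6, 28.7], 0.84), ([263.9, 187.7, 11.6, 30.4], 0.62), ([198.3, 226.9, 9.9, 25.8], 0.61), ([200.1, 244.2, 17.6, 29.9], 0.61), ([243.7, 245.0, 15.7, 34.9], 0.57), ([233.1, 188.7, 14.9, 38.0], 0.46)]
```

View pics/both3.png

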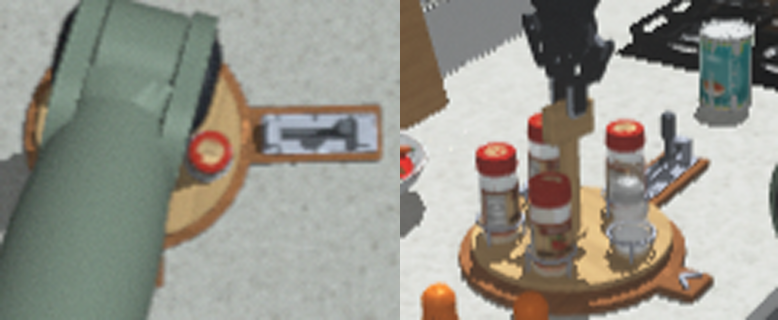

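```bash
python3 - <<'E'
from h import *
p=at_z("side",(269.7,202.9),.075); f=at_z("side",(231.7+0,0+0),.075) if 0 else None
y=np.radians(1.1); d=p[:2]-[.4985,-.060]
print(p, "carousel xy",[d[0]*np.cos(y)+d[1]*np.sin(y),-d[0]*np.sin(y)+d[1]*np.cos(y)])
for n,px in(("jar right before",(170+499/4.5,135+238/4.5)),("now",(215+210/3.2,140+152/3.2))):
    print(n,at_z("top",px,.136))
E
```

```text
[ 0.42284111 -0.06237248  0.075     ] carousel xy [np.float64(-0.07569048952023173), np.float64(-0.0009195880273113349)]
jar right before [ 0.47268967 -0.13507072  0.136     ]
now [ 0.47398187 -0.13420826  0.136     ]
```

The picture shows the salt shaker at the front beside the arrow (crop about (630,215)), all the jars upright, and the bolt home in its keeper. The shaker measures about −1 mm off the line, so I hand the job in.

```bash
python3 -c "
from cell import bot
print(bot.read_finger_force(),bot.read_clock()); print(bot.close_job())"
```

```text
60.99527657032013 21.8917
the job is handed in; nothing more can be done
None
```

The job is handed in: the bolt is fully home in its keeper, the salt shaker stands at the front within about 1 mm of the arrow line, all jars are upright, and the gripper still holds the centre grip; the judge's result was not shown.

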